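# Shut and clamp the hatch of a sample shaker

## Robot

A 7-joint arm with a two-finger parallel gripper is mounted at the origin on the work surface. World frame = base frame: x ahead of the robot, y to its left, z up, the work surface at z = 0. Lengths are in m, angles in rad, forces in N, time in s.
With the tool pointing down it reaches from about 0.425 to 1.025 m from the base axis. Payload 3.6 kg.
Tool frame: the origin (TCP) lies at the very end of the fingers, on their centre line; the grasp point (between the pads) lies 19 mm behind it; z points along the fingers, y is the line along which they close (so a half turn about z gives the same grasp; the last joint's range is limited). The gripper opens to 85 mm and grips with 20 to 120 N. Pads are 22 mm wide; open, the fingers measure 114 mm over their backs; the gripper's body (76 mm by 85 mm) begins 54 mm behind the grasp point. The pads swing forward as they close: fully open they stand 13 mm farther back than shut.
Start: joints at [-1.29, 0.591, 0.048, 1.609, -0.033, 0.943, -0.034], TCP at [0.265, 0.675, 0.231] pointing down, gripper open.
Joint ranges: [-2.69, 2.69], [-0.47, 2.24], [-1.27, 1.36], [0.19, 2.51], [-1.53, 4.68], [0.08, 2.07], [-3.09, 3.09]. Speed limits (rad/s): [2.57, 2.57, 3.14, 3.14, 3.14, 3.14, 3.14].

## Interface

Orientations are given as a unit quaternion [w, x, y, z].
In Python, from plant import bot gives the robot as it stands.
- The arm moves only by the shell command python3 -m jog 'ROWS' [FORCE]. ROWS is a JSON object of lists of equal length, an entry for each row: "translation": the shift along the tool's x, y, z in mm, a list of three; "rotation": the turn, a rotation vector about the tool's x, y, z in rad, a list of three; "grip": the opening in per cent of the stroke, from 0 (shut) to 100 (fully open). In form: {"translation": [[dx, dy, dz], ...], "rotation": [[rx, ry, rz], ...], "grip": [grip, ...]}. A call has 1 to 10 rows; each row is the pose to reach, as a shift and turn from the pose commanded when the call began, along the tool's axes at that moment; what a row does not reach only later rows make up. A row lasts 1/8 s, in which the tool goes at most 62.5 mm and 10.7 degrees, less where a joint would pass 70% of its speed; a pose out of reach is approached as far as the arm can. A call with a gripper value outside its range is refused whole. The fingers move at their own pace and stop on an object; FORCE is the grip in N (left out, the last holds). Time passes only in rows, so rows that repeat a pose let the fingers close. It gives the time, the measured TCP pose, the force, the opening and the grip force at its end, in the units of the state.
- bot.read_state(): the state, without advancing time (a new reading comes with each control period).
- bot.read_camera(name): name is "side" or "top"; returns a dict with "pixels" (400x640x3 uint8, red, green, blue), "fov_y" (degrees; the focal length in pixels is half the picture's height over the tangent of half this angle, whatever the lens; pixels are square), "cx", "cy" (the principal point, pixels), "dist_coeffs" ([k1, k2, p1, p2, k3] as OpenCV has them; the pictures are not rectified), "rvec" (rotation vector, rad) and "tvec" (3), from world to camera coordinates, as OpenCV has them. Camera axes: x right, y down, z forward; pixel columns grow to the right and rows downward; lengths in m; the calibration is good to about 2 mm. A picture is of the moment at which its call begins. There is no depth.
- bot.job_done(): hands the job in; it is judged then, once.
The state is a dict: "time": time; "q": joint angles; "joint_vel": joint speeds; "tau": joint torques, N m; "ee_pos": TCP position; "eef_rot": TCP orientation; "wrist_force": force on the tool from outside, world axes, zero at the start; "ft_torque": the same for the moment, N m; "opening": finger opening in m; "grip_force": force on a finger pad.
Only numpy, scipy, OpenCV 4.12 (cv2) and the standard library are available. Lean on these libraries where they do the work, as an engineer would, in place of code of your own. Each camera call takes 0.05 s, during which the arm holds its last target. There are 200 camera calls.

## Task

Get the bench shaker ready to run: press its hatch fully shut, then swing the latch's wire loop over so that its bar lies on the hatch behind the keeper (on the hinge side of the lip), and only then push the latch lever over past centre until it lies flat and clamps the hatch. Leave the jar, bottle and beaker standing where they are.

Things in the scene. Friction and masses are not known exactly. Their poses are not given: they have to be found in the camera images.
- shaker: White sheet-metal sample shaker fixed to the bench: a box with a flat deck 100 mm high, from x = -170 to +130 mm and y = -130 to +130 mm about its origin on the bench. Its x axis points from the hatch's hinge (robot's side) to the latch, y left, z up. Hatch, keeper, lever and wire loop move in its x-z plane, centred on y = 0.
- hatch (a joint): Angle of the hatch (rad): 0 shut, flat on the deck, growing as its free edge (far from the robot) rises; 1.2 at most. Stiff hinge: it stays where it is left and needs about 1 to 2 N at the free edge to close. Starts ajar.
- hatch_hinge (a point): On the hatch's hinge axis, middle of its near edge, 145 mm before the origin of the shaker (shaker x = -145 mm), at deck height. Axes turn with the hatch: x along the hatch to its free edge, z out of its upper face. The hatch is a plain aluminium plate 130 mm long (x), 170 mm wide, its upper face 13 mm above this point.
- keeper (a point): Seat of the keeper on the hatch: where the centre of the loop's bar rests when drawn tight, 114.5 mm from the hinge, 2.5 mm above the hatch's upper face. The keeper is a steel lip 26 mm wide (y), 6 mm thick, 12 mm high, its hinge-side face 2.5 mm beyond the seat (+x), its top jutting 3 mm back, 7 mm above the seat. Axes as hatch_hinge. The bar must come down on the hinge side (-x) of the lip.
- lever (a joint): Angle of the latch lever (rad): 0 closed, flat along the deck pointing away from the hatch (shaker +x), pi/2 upright, 2.0 at most, leaning to the hatch. Stays where left; starts raised, 1.65 to 1.95. With the loop hooked it turns easily, then stiffens to some 3 N at its tip as the loop's springs stretch; dead centre is near 0.2 rad, below which it snaps down and stays.
- lever_pivot (a point): On the lever's pivot axis, 25 mm along shaker x, 16 mm above the deck. Axes turn with the lever: x along it to its tip, z out of the face to push on.
- lever_tip (a point): Free end of the steel lever, 75 mm from the pivot; the lever is 22 mm wide (y) and 5 mm thick, centred on the line from pivot to tip.
- bail (a joint): Angle of the wire loop on the lever (rad), same sense: 0 when it points opposite to the lever; starts near its stop at -3.8, tipped back away from the hatch. The loop points at (pi + lever + bail), measured upwards from shaker +x; hooked, about pi. Hinge almost free: beyond upright it falls by its weight (40 g) onto the hatch, and keeps lying there while the lever is pushed over.
- bail_pivot (a point): Axis on which the wire loop hinges on the lever, 16 mm from the lever's pivot (15.7 mm along the lever, 3.2 mm behind its centre plane). The loop straddles the lever; its legs are 36 mm apart.
- bail_bar (a point): Centre of the cross bar at the end of the wire loop: 5 mm thick, 40 mm long (y), 67 mm from the loop's hinge; springs let it stretch some 5 mm. With the lever raised it comes down 8 to 15 mm to the hinge side of the keeper's seat.
- bail_pull (a point): Centre of the loop's black finger pull: a barrel 11 mm thick and 16 mm long (y), joined to the bar by a stem 8 mm wide that is bent up 0.9 rad from the plane of the legs, 25 mm from the bar's centre, 84.8 mm from the loop's hinge. Grasp it on its two flat ends (16 mm apart along y); it can pivot between the fingers.
- stand: Lab stand with stirrer motor, fixed, left of the shaker. Origin on the bench at the foot of its 12 mm upright, 500 mm tall; base 140 x 90 x 12 mm. A 12 mm steel cross rod runs from the upright 280 mm along the stand's -y, 280 mm above the bench, over the closed lever's tip: a vertical hand cannot reach the latch; come in under it from the robot's side, tilted about 35 to 45 degrees.
- jar: White jar with a screw cap, 60 mm across, 75 mm tall, standing loose beside the shaker; origin at the centre of its underside. Bystander.
- bottle: Amber bottle, 56 mm across, 150 mm tall, standing loose beside the shaker; origin at the centre of its underside. Bystander.
- beaker: Glass beaker, 70 mm across, 85 mm tall, standing loose beside the shaker; origin at the centre of its underside. Bystander.

How it is judged:
By the outcome, as a careful person would: the job done as asked, in the order asked, and still so for the second after the job is handed in, with the robot touching nothing.
It also fails if it takes over 61 s, if anything falls off the work surface, if the arm or the gripper's body presses on something with over 40 N, if the wrist force passes 120 N, or if a joint passes its speed limit or range.

## Working session

There is one attempt and no reset: what is moved stays moved. The work goes in short steps, Python scripts to look and compute and a shell command to move; the robot and the scene stay as the last step left them, time stands still between calls to the robot, and variables do not carry over. Pictures are saved under pics/ and viewed, at most 10 in all, crops included, and the job is handed in when it is done.

```bash
mkdir -p pics; ls; cat > h.py <<'E'
import numpy as np, cv2
from plant import bot
from scipy.spatial.transform import Rotation as R
def cam(n,f=None):
    c=bot.read_camera(n)
    if f: cv2.imwrite('pics/'+f,c['pixels'][:,:,::-1])
    fl=200/np.tan(np.radians(c['fov_y'])/2)
    c['K']=np.array([[fl,0,c['cx']],[0,fl,c['cy']],[0,0,1.]]); c['d']=np.array(c['dist_coeffs'],float)
    c['rvec']=np.array(c['rvec'],float);c['tvec']=np.array(c['tvec'],float)
    c['R']=cv2.Rodrigues(c['rvec'])[0]; c['o']=-c['R'].T@c['tvec']
    return c
def proj(c,P): return cv2.projectPoints(np.array(P,float).reshape(-1,3),c['rvec'],c['tvec'],c['K'],c['d'])[0].reshape(-1,2)
def ray(c,uv):
    p=cv2.undistortPoints(np.array([[uv]],float),c['K'],c['d'])[0,0]
    v=c['R'].T@np.array([p[0],p[1],1]); return c['o'],v/np.linalg.norm(v)
def onz(c,uv,z):
    o,v=ray(c,uv); return o+v*(z-o[2])/v[2]
E
python3 - <<'E'
from h import *
for n in('side','top'):
    c=cam(n,n+'1.png'); print(n,c['o'],c['R'][2],c['K'][0,0])
print(bot.read_state())
E
```

```text
pics
side [ 0.35600367 -0.74652149  0.64201302] [ 0.25441951  0.78291215 -0.56773169] 390.6747046294543
top [0.44916238 0.01910234 1.24419245] [ 0.15424839 -0.03087583 -0.98754955] 436.6595809269399
{'time': 0.1, 'q': array([-1.29046861,  0.59203275,  0.04833239,  1.6097015 , -0.03332247,
        0.94269801, -0.03371935]), 'joint_vel': array([ 0.00274892, -0.0022341 ,  0.0014058 , -0.00247089,  0.00092992,
        0.00140856, -0.00173949]), 'tau': array([ 4.28233223e-03, -5.50005054e+01,  1.55299835e+00, -1.98823518e+01,
        9.67218453e-03,  3.85732652e-03,  4.66907665e-06]), 'ee_pos': array([0.2644856 , 0.67423104, 0.23024929]), 'eef_rot': array([-1.33656471e-04,  1.85815412e-01,  9.82584143e-01, -1.00810621e-03]), 'wrist_force': array([ 0.51251742,  0.97427717, -0.51757342]), 'ft_torque': array([0.0391416, 0.0109759, 0.0037644]), 'grip_force': 0.0, 'opening': 0.08551449735545552}
```

View pics/side1.png

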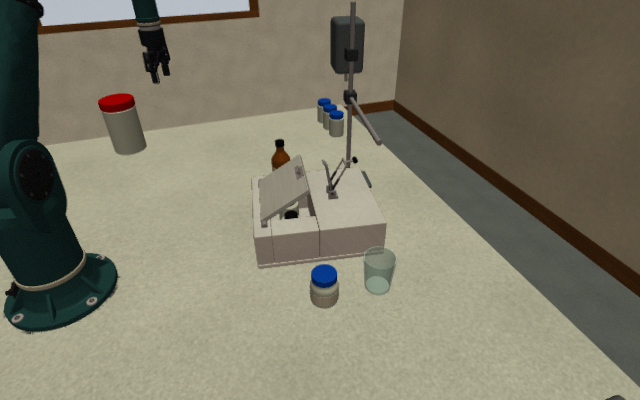

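View pics/top1.png

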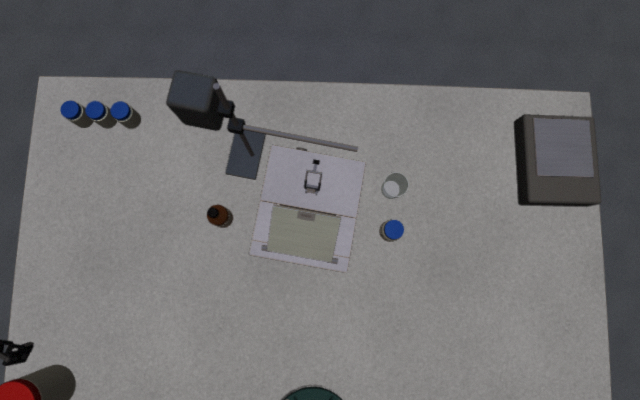

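The side view shows the shaker near (318,215), with the hatch ajar, the lever and loop around (335,175), and the jar and beaker in front. In the top view, the deck corners are about (271,147), (365,158), (346,271) and (251,255). I'll enlarge both.

```bash
python3 - <<'E'
import cv2
a=cv2.imread('pics/top1.png')[135:285,195:415]; b=cv2.imread('pics/side1.png')[130:280,240:400]
cv2.imwrite('pics/t2.png',cv2.resize(a,None,fx=3.6,fy=3.6,interpolation=2)); cv2.imwrite('pics/s2.png',cv2.resize(b,None,fx=4,fy=4,interpolation=2))
E
```

```text
(no output)
```

View pics/t2.png

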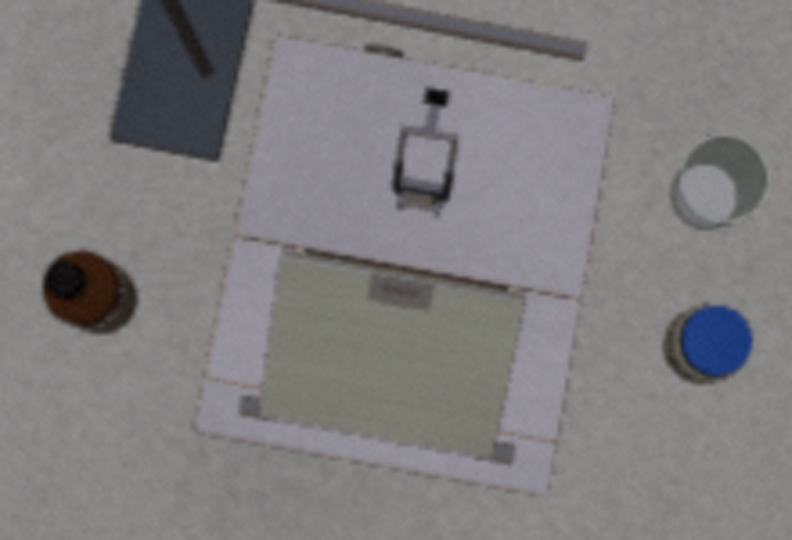

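View pics/s2.png

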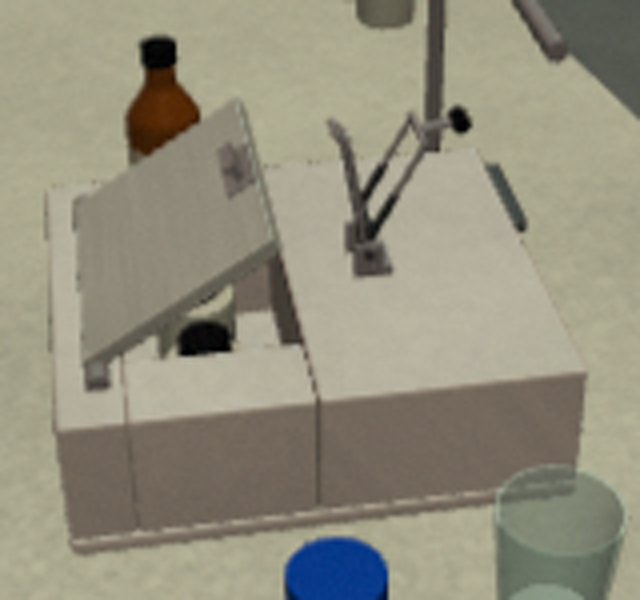

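The crops give deck corners, hatch edge, lever tip (side crop 338,124), loop pull (side 459,120; top 437,97) and bar (top 430,130). I'll fit the model to these.

```bash
cat > fit.py <<'E'
from h import *
from scipy.optimize import least_squares
def shk(p,th): # shaker->world
    c,s=np.cos(th[2]),np.sin(th[2]); p=np.atleast_2d(p)
    return np.c_[th[0]+c*p[:,0]-s*p[:,1],th[1]+s*p[:,0]+c*p[:,1],p[:,2]]
def hat(a,x,y,z): # hatch frame (m)
    return [-.145+x*np.cos(a)-z*np.sin(a),y,.1+x*np.sin(a)+z*np.cos(a)]
def latch(L,b):
    pv=np.array([.025,.116]); e=np.array([np.cos(L),np.sin(L)]); n=np.array([-e[1],e[0]])
    # z (push face) : closed face to push is up => n ; 'behind' = -n
    bp=pv+.0157*e-.0032*n; g=np.pi+L+b; u=np.array([np.cos(g),np.sin(g)]); m=np.array([u[1],-u[0]])
    bar=bp+.067*u; 
    w=bar+.025*(np.cos(.9)*u+np.sin(.9)*m)
    f=lambda q,y=0:[q[0],y,q[1]]
    return dict(tip=f(pv+.075*e),bp=f(bp),bar=f(bar),pull=f(w),g=g)
E
cat > m1.py <<'E'
from fit import *
ct,cs=cam('top'),cam('side')
T=lambda u,v:((u+.5)/3.6-.5+195,(v+.5)/3.6-.5+135)
S=lambda u,v:((u+.5)/4-.5+240,(v+.5)/4-.5+130)
C={'fl':[.13,.13,.1],'fr':[.13,-.13,.1],'nr':[-.17,-.13,.1],'nl':[-.17,.13,.1]}
obs=[(ct,'fl',T(278,38)),(ct,'fr',T(610,98)),(ct,'nr',T(548,492)),(ct,'nl',T(197,428)),
(cs,'nr',S(58,432)),(cs,'fr',S(583,373)),(cs,'fl',S(475,152)),(cs,'nl',S(50,188))]
r=least_squares(lambda t:np.concatenate([proj(c,shk(C[k],t))[0]-np.array(p) for c,k,p in obs]),[.7,0,0])
th=r.x;print(th,r.fun.round(1))
H=[(cs,(.13,.085,.013),S(238,100)),(cs,(.13,-.085,.013),S(275,238)),(ct,(.13,.085,.013),T(280,253)),(ct,(.13,-.085,.013),T(524,293)),(cs,(.117,0,.02),S(237,168))]
r=least_squares(lambda a:np.concatenate([proj(c,shk(hat(a[0],*x),th))[0]-np.array(p) for c,x,p in H]),[.5]);print('hatch',r.x,r.fun.round(1))
Lo=[(cs,'tip',S(337,126)),(cs,'pull',S(459,120)),(ct,'pull',T(437,97)),(ct,'bar',T(430,130))]
r=least_squares(lambda a:np.concatenate([proj(c,shk(latch(*a)[k],th))[0]-np.array(p) for c,k,p in Lo]),[1.8,-3.7]);print('lever,bail',r.x,r.fun.round(1))
for k,v in latch(*r.x).items():
    if k!='g': print(k,np.round(v,4),shk(v,th).round(4))
E
python3 m1.py
```

```text
[ 0.61081967  0.02025877 -0.16168309] [-0.8 -1.4  1.9 -0.7  0.3  1.1 -1.   0.8 -0.9 -0.2  1.5 -0.4  0.4 -1.
 -1.2  0.1]
hatch [0.53890792] [ 0.2 -0.1  0.3  1.2  0.3 -0.2  0.6  1.1 -1.4  0.3]
lever,bail [ 1.75881266 -3.83598885] [ 1.1  3.6  0.1  0.6 -0.2 -0.1 -0.   0.7]
tip [0.011  0.     0.1897] [[0.6217 0.0185 0.1897]]
bp [0.0252 0.     0.132 ] [[0.6357 0.0162 0.132 ]]
bar [0.0577 0.     0.1906] [[0.6678 0.011  0.1906]]
pull [0.0824 0.     0.1947] [[0.6921 0.007  0.1947]]
```

```bash
cat > rel.py <<'E'
from fit import *
TH=np.array([.6108,.0203,-.1617])
def Rt(t):
    c,s=np.cos(TH[2]),np.sin(TH[2]); z=np.array([np.sin(t)*c,np.sin(t)*s,-np.cos(t)]); y=np.array([-s,c,0.])
    return np.c_[np.cross(y,z),y,z]
def rel(pts,tilt,cmd=None):
    s=bot.read_state(); w,x,y,z=s['eef_rot']; R0=R.from_quat([x,y,z,w]).as_matrix(); p0=s['ee_pos']
    for p,t in zip(pts,np.broadcast_to(np.radians(tilt),len(pts))):
        d=R0.T@(shk(p,TH)[0]-p0)*1e3; print('want',np.round(p,4),'->',d.round(1),R.from_matrix(R0.T@Rt(t)).as_rotvec().round(3))
def st():
    s=bot.read_state(); w,x,y,z=s['eef_rot']; d=s['ee_pos']-np.r_[TH[:2],0]; c,sn=np.cos(TH[2]),np.sin(TH[2])
    zz=R.from_quat([x,y,z,w]).as_matrix()[:,2]
    print('t',round(s['time'],2),'shk',np.round([c*d[0]+sn*d[1],-sn*d[0]+c*d[1],d[2]],4),'z',zz.round(3),'F',s['wrist_force'].round(2),'open',round(s['opening'],4),'gf',round(s['grip_force'],1))
E
python3 - <<'E'
from rel import *
st(); rel([[-.10,.0,.30]],40)
E
```

```text
t 0.2 shk [-0.447   0.5899  0.2306] z [-0.    -0.001 -1.   ] F [ 0.65  0.54 -0.46] open 0.0851 gf 0.0
want [-0.1  0.   0.3] -> [-463.4 -503.7  -68.7] [-0.075 -0.696 -0.203]
```

```bash
python3 -m jog '{"translation":[[0,0,-60],[0,0,-110],[-60,-65,-110],[-105,-115,-110],[-150,-165,-110],[-195,-215,-110],[-240,-265,-110],[-285,-310,-110],[-330,-360,-110],[-375,-410,-110]],"rotation":[[0,0,0],[0,0,0],[0,-0.1,0],[-0.02,-0.2,-0.06],[-0.03,-0.3,-0.09],[-0.04,-0.4,-0.12],[-0.05,-0.5,-0.15],[-0.06,-0.6,-0.18],[-0.075,-0.696,-0.203],[-0.075,-0.696,-0.203]],"grip":[100,50,0,0,0,0,0,0,0,0]}' 30; python3 - <<'E'
from rel import *
st(); rel([[-.07,.0,.22],[-.07,.0,.17],[-.066,0,.15],[-.066,0,.13],[-.066,0,.12]],40)
E
```

```text
time: 1.45
ee_pos: [0.4432, 0.2067, 0.3402]
eef_rot: [0.341, 0.074, 0.937, -0.028]
wrist_force: [1.1, 0.4, 0.3]
opening: -0.0001
grip_force: 0.0
t 1.45 shk [-0.1955  0.157   0.3402] z [ 0.634 -0.102 -0.766] F [1.14 0.43 0.3 ] open -0.0001 gf 0.0
want [-0.07  0.    0.22] -> [ -18.3 -157.3  172.5] [ 0.001 -0.     0.004]
want [-0.07  0.    0.17] -> [  13.8 -157.3  210.8] [ 0.001 -0.     0.004]
want [-0.066  0.     0.15 ] -> [  23.6 -157.2  228.7] [ 0.001 -0.     0.004]
want [-0.066  0.     0.13 ] -> [  36.4 -157.2  244. ] [ 0.001 -0.     0.004]
want [-0.066  0.     0.12 ] -> [  42.9 -157.2  251.7] [ 0.001 -0.     0.004]
```

```bash
python3 -m jog '{"translation":[[-10,-50,50],[-15,-105,90],[-18,-157,130],[-18,-157,172],[0,-157,195],[10,-157,205],[16,-157,214],[22,-157,224],[28,-157,234],[34,-157,241]],"rotation":[[0,0,0],[0,0,0],[0,0,0],[0,0,0],[0,0,0],[0,0,0],[0,0,0],[0,0,0],[0,0,0],[0,0,0]],"grip":[0,0,0,0,0,0,0,0,0,0]}'; python3 - <<'E'
from rel import *
st(); rel([[-.066,0,.12],[-.066,0,.114]],40)
E
```

```text
time: 2.7
ee_pos: [0.5485, 0.0321, 0.1357]
eef_rot: [0.343, 0.077, 0.936, -0.028]
wrist_force: [2.1, -0.3, 1.7]
opening: 0.0
grip_force: 1.3
t 2.7 shk [-0.0634  0.0016  0.1357] z [ 0.638 -0.105 -0.763] F [ 2.07 -0.34  1.68] open 0.0 gf 1.3
want [-0.066  0.     0.12 ] -> [12.1 -1.6 10.3] [-0.     0.005 -0.003]
want [-0.066  0.     0.114] -> [16.  -1.6 14.8] [-0.     0.005 -0.003]
```

Contact (about 2 N); continue down.

```bash
python3 -m jog '{"translation":[[3,-1,3],[6,-1,5],[9,-1,8],[12,-1,10],[14,-1,12],[14,-1,12]],"rotation":[[0,0,0],[0,0,0],[0,0,0],[0,0,0],[0,0,0],[0,0,0]],"grip":[0,0,0,0,0,0]}'; python3 - <<'E'
from rel import *
st()
E
```

```text
time: 3.45
ee_pos: [0.545, 0.0319, 0.1181]
eef_rot: [0.344, 0.076, 0.936, -0.028]
wrist_force: [0.2, -1.5, 8.7]
opening: -0.0002
grip_force: 4.0
t 3.45 shk [-0.0668  0.0009  0.1181] z [ 0.639 -0.104 -0.762] F [ 0.17 -1.5   8.74] open -0.0002 gf 4.0
```

```bash
python3 -m jog '{"translation":[[1.3,0,1.5],[2.6,0,3],[2.6,0,3]],"rotation":[[0,0,0],[0,0,0],[0,0,0]],"grip":[0,0,0]}'; python3 -m jog '{"translation":[[-15,0,-20],[-35,0,-50],[-45,0,-70],[-45,0,-80]],"rotation":[[0,0,0],[0,0,0],[0,0,0],[0,0,0]],"grip":[0,20,42,42]}'; python3 - <<'E'
from rel import *
st()
c=cam('side','s3.png')['pixels'][130:260,240:400]; cv2.imwrite('pics/s3c.png',cv2.resize(c[:,:,::-1],None,fx=4,fy=4,interpolation=2))
E
```

```text
time: 3.82
ee_pos: [0.5458, 0.0318, 0.1172]
eef_rot: [0.346, 0.075, 0.935, -0.03]
wrist_force: [-39.8, 2.0, 54.3]
opening: 0.0
grip_force: 27.6
time: 4.32
ee_pos: [0.5278, 0.035, 0.2046]
eef_rot: [0.342, 0.077, 0.936, -0.028]
wrist_force: [0.8, -0.3, -1.3]
opening: 0.036
grip_force: 0.0
t 4.33 shk [-0.0843  0.0012  0.2046] z [ 0.636 -0.105 -0.764] F [ 0.8  -0.26 -1.29] open 0.036 gf 0.0
```

View pics/s3c.png

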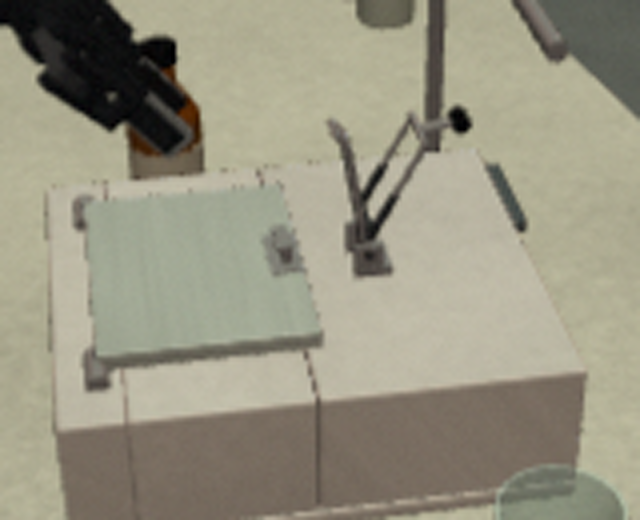

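The hatch lies flat on the deck and the loop is still tipped back, with its pull at crop (459,120). Next I approach the pull.

```bash
python3 - <<'E'
from rel import *
z=np.array([.643,0,-.766]); g=np.array([.0824,0,.1947])+.012*z
rel([[-.04,0,.27],g-.08*z,g-.03*z,g],40)
E
```

```text
want [-0.04  0.    0.27] -> [-76.8  -1.2 -20.9] [-0.     0.002  0.   ]
want [0.0387 0.     0.2468] -> [-122.    -1.2   47.6] [-0.     0.002  0.   ]
want [0.0708 0.     0.2085] -> [-121.9   -1.2   97.6] [-0.     0.002  0.   ]
want [0.0901 0.     0.1855] -> [-121.8   -1.2  127.6] [-0.     0.002  0.   ]
```

```bash
python3 -m jog '{"translation":[[-40,0,-20],[-77,-1,-20],[-105,-1,20],[-122,-1,48],[-122,-1,70],[-122,-1,85],[-122,-1,97],[-122,-1,97]],"rotation":[[0,0,0],[0,0,0],[0,0,0],[0,0,0],[0,0,0],[0,0,0],[0,0,0],[0,0,0]],"grip":[42,42,42,42,42,42,42,42]}' 20; python3 - <<'E'
from rel import *
st()
z=np.array([.643,0,-.766]); g=np.array([.0824,0,.1947])+.012*z
rel([g],40)
a=cam('side')['pixels'][130:230,260:400]; b=cam('top')['pixels'][135:235,255:395]
cv2.imwrite('pics/c4.png',np.hstack([cv2.resize(x[:,:,::-1],None,fx=2.8,fy=2.8*2,interpolation=2) if 0 else cv2.resize(x[:,:,::-1],(400,286),interpolation=2) for x in(a,b)]))
E
```

```text
time: 5.38
ee_pos: [0.6808, 0.009, 0.2059]
eef_rot: [0.34, 0.076, 0.937, -0.027]
wrist_force: [0.3, -0.8, 0.2]
opening: 0.0361
grip_force: 0.0
t 5.38 shk [7.090e-02 1.000e-04 2.059e-01] z [ 0.633 -0.103 -0.767] F [ 0.34 -0.76  0.15] open 0.0361 gf 0.0
want [0.0901 0.     0.1855] -> [-1.7 -0.1 28. ] [ 0.    -0.002 -0.001]
```

View pics/c4.png

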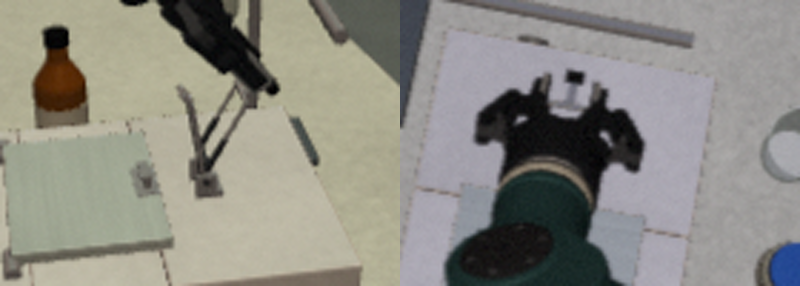

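The top inset (right) shows the pull at (575,76) centred between the fingertips at (542,80) and (604,88). Advance and grip.

```bash
python3 -m jog '{"translation":[[-1,0,10],[-2,0,20],[-2,0,28],[-2,0,28],[-2,0,28],[-2,0,28],[-2,0,28],[-2,0,28]],"rotation":[[0,0,0],[0,0,0],[0,0,0],[0,0,0],[0,0,0],[0,0,0],[0,0,0],[0,0,0]],"grip":[42,42,42,30,20,12,12,12]}' 20; python3 - <<'E'
from rel import *
st()
E
```

```text
time: 6.48
ee_pos: [0.7002, 0.0057, 0.1869]
eef_rot: [0.341, 0.076, 0.937, -0.028]
wrist_force: [-0.3, -0.6, -0.5]
opening: 0.0153
grip_force: 21.5
t 6.47 shk [ 0.0906 -0.      0.1869] z [ 0.634 -0.103 -0.766] F [-0.32 -0.63 -0.48] open 0.0153 gf 21.5
```

```bash
python3 - <<'E'
from rel import *
t=np.radians(39.9);r=84.8;a0=np.radians(47.6)
for a in list(range(56,169,8))+[168]:
    dx,dz=r*(np.cos(np.radians(a))-np.cos(a0)),r*(np.sin(np.radians(a))-np.sin(a0))
    print(a,round(-(np.cos(t)*dx+np.sin(t)*dz),1),round(np.sin(t)*dx-np.cos(t)*dz,1))
E
```

```text
56 2.6 -12.2
64 6.6 -23.3
72 12.2 -33.7
80 19.2 -43.3
88 27.4 -51.8
96 36.7 -59.0
104 47.0 -64.9
112 58.0 -69.3
120 69.5 -72.2
128 81.2 -73.4
136 93.0 -73.0
144 104.7 -70.9
152 115.9 -67.2
160 126.6 -62.0
168 136.4 -55.4
168 136.4 -55.4
```

```bash
python3 -m jog '{"translation":[[2.5,0,-12],[6.5,0,-23.5],[12,0,-33.5],[19,0,-43.5],[27.5,0,-52],[36.5,0,-59],[47,0,-65],[58,0,-69.5],[58,0,-69.5]],"rotation":[[0,0,0],[0,0,0],[0,0,0],[0,0,0],[0,0,0],[0,0,0],[0,0,0],[0,0,0],[0,0,0]],"grip":[12,12,12,12,12,12,12,12,12]}' 20; python3 - <<'E'
from rel import *
st()
a=cam('side')['pixels'][130:260,240:400]
cv2.imwrite('pics/s5.png',cv2.resize(a[:,:,::-1],None,fx=4,fy=4,interpolation=2))
E
```

```text
time: 7.6
ee_pos: [0.6116, 0.0205, 0.2027]
eef_rot: [0.341, 0.075, 0.937, -0.028]
wrist_force: [0.4, -1.6, 1.1]
opening: 0.0155
grip_force: 20.9
t 7.6 shk [0.0008 0.0004 0.2027] z [ 0.634 -0.103 -0.766] F [ 0.35 -1.59  1.07] open 0.0155 gf 20.9
```

View pics/s5.png

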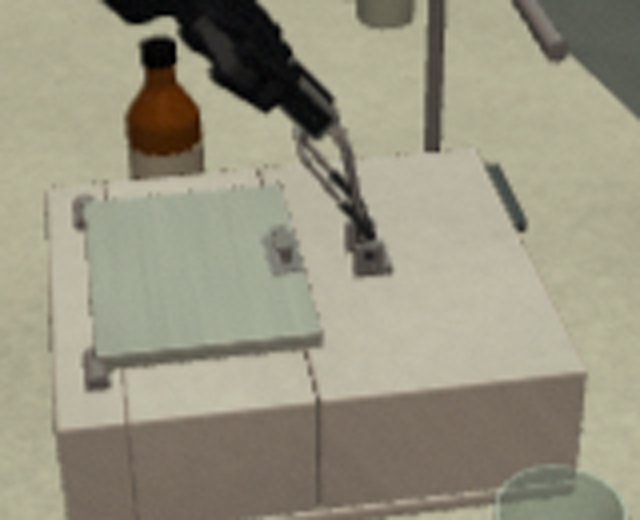

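The loop is in the fingers, already past upright and leaning to the hatch, and the lever is unmoved. Lower on, then release.

```bash
python3 -m jog '{"translation":[[11.5,0,-3],[23,0,-4],[35,0,-3.5],[46.5,0,-1.5],[58,0,2],[68.5,0,7.5],[78.5,0,14],[78.5,0,14]],"rotation":[[0,0,0],[0,0,0],[0,0,0],[0,0,0],[0,0,0],[0,0,0],[0,0,0],[0,0,0]],"grip":[12,12,12,12,12,12,12,12]}' 20;  python3 -m jog '{"translation":[[0,0,0],[0,0,0],[0,0,0],[0,0,-20],[0,0,-50],[0,0,-90],[0,0,-90]],"rotation":[[0,0,0],[0,0,0],[0,0,0],[0,0,0],[0,0,0],[0,0,0],[0,0,0]],"grip":[25,45,45,45,45,45,20]}' 20;python3 - <<'E'
from rel import *
st()
a=cam('side')['pixels'][150:230,270:390]; b=cam('top')['pixels'][135:215,255:375]
cv2.imwrite('pics/c6.png',np.hstack([cv2.resize(x[:,:,::-1],(400,267),interpolation=2) for x in(a,b)]))
E
```

```text
time: 8.65
ee_pos: [0.5612, 0.0288, 0.1401]
eef_rot: [0.34, 0.076, 0.937, -0.027]
wrist_force: [-3.4, -1.5, 1.0]
opening: 0.0154
grip_force: 21.8
time: 9.52
ee_pos: [0.5103, 0.0381, 0.2152]
eef_rot: [0.341, 0.077, 0.937, -0.029]
wrist_force: [-0.0, -0.5, -0.4]
opening: 0.0211
grip_force: 0.0
t 9.53 shk [-0.1021  0.0014  0.2152] z [ 0.634 -0.107 -0.766] F [-0.04 -0.52 -0.39] open 0.0211 gf 0.0
```

View pics/c6.png

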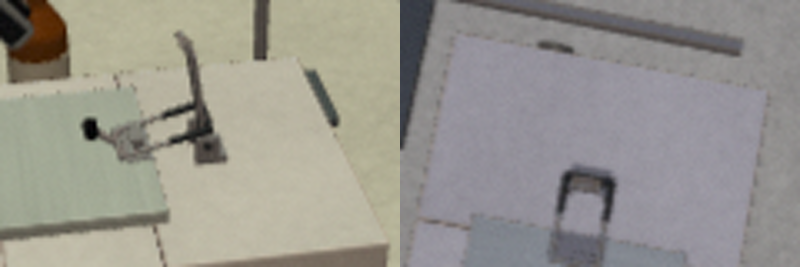

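```bash
python3 - <<'E'
from rel import *
c=cam('side')
f=lambda p:((proj(c,shk(p,TH))+.5-[270,150])*3.333).round(0).tolist()
L=1.76
d=latch(L,np.radians(194.3)-np.pi-L);print({k:(np.round(v,4),f(v)) for k,v in d.items() if k!='g'})
b=d['bar']; print('bar ends',f([[b[0],y,b[2]] for y in(-.02,.02)]),'lip top',f([[x,y,.125] for x in(-.031,-.022) for y in(-.013,.013)]))
pv=np.array([.025,.116]);pts=[]
for L in np.radians([105,95,82,70,58,46,34,22,12,5,0]):
    e=np.array([np.cos(L),np.sin(L)]);n=np.array([-e[1],e[0]])
    q=pv+.060*e+(.0025+.011*abs(np.array([.766,.643])@n))*n; pts.append([q[0],0,q[1]])
rel([[-.05,0,.235]]+pts,40)
a=c['pixels'][165:215,285:345]; cv2.imwrite('pics/c7.png',cv2.resize(a[:,:,::-1],(720,600),interpolation=2))
E
```

```text
{'tip': (array([0.0109, 0.    , 0.1897]), [[185.0, 51.0]]), 'bp': (array([0.0252, 0.    , 0.132 ]), [[204.0, 118.0]]), 'bar': (array([-0.0397,  0.    ,  0.1155]), [[117.0, 145.0]]), 'pull': (array([-0.0596,  0.    ,  0.1306]), [[90.0, 131.0]])}
bar ends [[121.0, 160.0], [114.0, 131.0]] lip top [[131.0, 143.0], [126.0, 124.0], [143.0, 142.0], [138.0, 123.0]]
want [-0.05   0.     0.235] -> [-54.2  -2.6  16.6] [-0.    -0.004 -0.001]
want [-0.0026  0.      0.1707] -> [-49.6  -2.6  96.3] [-0.    -0.004 -0.001]
want [0.0083 0.     0.1748] -> [-60.5  -2.6 100.2] [-0.    -0.004 -0.001]
want [0.0236 0.     0.1768] -> [-73.6  -2.6 108.4] [-0.    -0.004 -0.001]
want [0.038  0.     0.1751] -> [-83.6  -2.6 118.9] [-0.    -0.004 -0.001]
want [0.0518 0.     0.17  ] -> [-90.9  -2.6 131.6] [-0.    -0.004 -0.001]
want [0.0641 0.     0.1617] -> [-95.   -2.6 145.9] [-0.    -0.004 -0.001]
want [0.0727 0.     0.1526] -> [-95.9  -2.5 158.4] [-0.    -0.004 -0.001]
want [0.0784 0.     0.1439] -> [-94.7  -2.5 168.7] [-0.    -0.004 -0.001]
want [0.0821 0.     0.136 ] -> [-92.5  -2.5 177.2] [-0.    -0.004 -0.001]
want [0.084 0.    0.13 ] -> [-90.1  -2.5 183. ] [-0.    -0.004 -0.001]
want [0.085  0.     0.1256] -> [-88.   -2.5 187. ] [-0.    -0.004 -0.001]
```

View pics/c7.png

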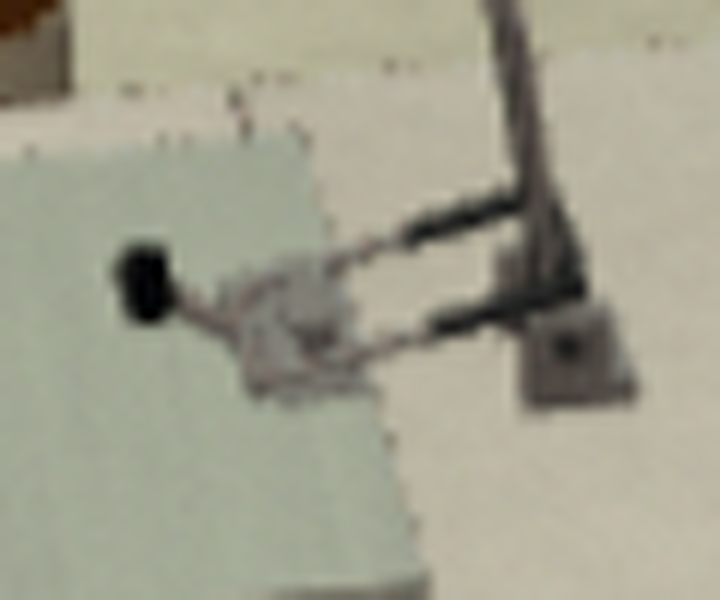

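The loop's bar lies on the hatch at the hinge side of the lip: its near end is at (258,395) in the crop, where the model puts it. Now push the lever.

```bash
python3 -m jog '{"translation":[[-30,-2,0],[-52,-2.5,17],[-52,-2.5,50],[-50,-2.5,80],[-50,-2.5,96],[-60.5,-2.5,100],[-67,-2.5,104],[-73.5,-2.5,108.5],[-78.5,-2.5,113.5],[-83.5,-2.5,119]],"rotation":[[0,0,0],[0,0,0],[0,0,0],[0,0,0],[0,0,0],[0,0,0],[0,0,0],[0,0,0],[0,0,0],[0,0,0]],"grip":[0,0,0,0,0,0,0,0,0,0]}' 20;python3 - <<'E'
from rel import *
st()
pv=np.array([.025,.116]);pts=[]
for L in np.radians([64,58,52,46,40,34,28,22,17,12,8,5,0]):
    e=np.array([np.cos(L),np.sin(L)]);n=np.array([-e[1],e[0]])
    q=pv+.060*e+(.0025+.011*abs(np.array([.766,.643])@n))*n; pts.append([q[0],0,q[1]])
rel(pts,40)
E
```

```text
time: 10.92
ee_pos: [0.6484, 0.0137, 0.1755]
eef_rot: [0.339, 0.076, 0.937, -0.028]
wrist_force: [-0.7, 0.6, 0.5]
opening: -0.0
grip_force: 0.3
t 10.93 shk [ 0.0382 -0.0004  0.1755] z [ 0.631 -0.104 -0.768] F [-0.74  0.57  0.54] open -0.0 gf 0.3
want [0.045 0.    0.173] -> [-3.6  0.4  6.3] [-0.001 -0.004 -0.   ]
want [0.0518 0.     0.17  ] -> [-6.9  0.5 12.9] [-0.001 -0.004 -0.   ]
want [0.0582 0.     0.1662] -> [-9.4  0.5 19.9] [-0.001 -0.004 -0.   ]
want [0.0641 0.     0.1617] -> [-11.    0.5  27.2] [-0.001 -0.004 -0.   ]
want [0.0694 0.     0.1565] -> [-11.7   0.5  34.6] [-0.001 -0.004 -0.   ]
want [0.0727 0.     0.1526] -> [-11.8   0.5  39.7] [-0.001 -0.004 -0.   ]
want [0.0757 0.     0.1484] -> [-11.4   0.5  44.9] [-0.001 -0.004 -0.   ]
want [0.0784 0.     0.1439] -> [-10.7   0.5  50. ] [-0.001 -0.004 -0.   ]
want [0.0804 0.     0.14  ] -> [-9.7  0.5 54.3] [-0.001 -0.004 -0.   ]
want [0.0821 0.     0.136 ] -> [-8.4  0.5 58.5] [-0.001 -0.004 -0.   ]
want [0.0833 0.     0.1326] -> [-7.1  0.5 61.8] [-0.001 -0.004 -0.   ]
want [0.084 0.    0.13 ] -> [-6.   0.5 64.3] [-0.001 -0.004 -0.   ]
want [0.085  0.     0.1256] -> [-4.   0.5 68.3] [-0.001 -0.004 -0.   ]
```

```bash
python3 -m jog '{"translation":[[-3.5,0.5,6.5],[-7,0.5,13],[-9.5,0.5,20],[-11,0.5,27],[-11.5,0.5,34.5],[-12,0.5,40],[-11.5,0.5,45],[-10.5,0.5,50]],"rotation":[[0,0,0],[0,0,0],[0,0,0],[0,0,0],[0,0,0],[0,0,0],[0,0,0],[0,0,0]],"grip":[0,0,0,0,0,0,0,0]}' 20;python3 - <<'E'
from rel import *
st(); rel([[.0804,0,.138],[.0821,0,.134],[.0833,0,.130],[.084,0,.127],[.085,0,.124],[.085,0,.1225]],40)
E
```

```text
time: 11.92
ee_pos: [0.6878, 0.0079, 0.1432]
eef_rot: [0.339, 0.076, 0.937, -0.028]
wrist_force: [-1.6, 0.4, 1.0]
opening: 0.0002
grip_force: 0.7
t 11.93 shk [0.078  0.0002 0.1432] z [ 0.631 -0.104 -0.769] F [-1.63  0.38  1.  ] open 0.0002 gf 0.7
want [0.0804 0.     0.138 ] -> [ 1.5 -0.2  5.5] [-0.001 -0.004 -0.   ]
want [0.0821 0.     0.134 ] -> [ 2.7 -0.2  9.7] [-0.001 -0.004 -0.   ]
want [0.0833 0.     0.13  ] -> [ 4.4 -0.2 13.5] [-0.001 -0.004 -0.   ]
want [0.084 0.    0.127] -> [ 5.7 -0.2 16.3] [-0.001 -0.004 -0.   ]
want [0.085 0.    0.124] -> [ 6.9 -0.2 19.2] [-0.001 -0.004 -0.   ]
want [0.085  0.     0.1225] -> [ 7.9 -0.2 20.4] [-0.001 -0.004 -0.   ]
```

```bash
python3 -m jog '{"translation":[[1.5,0,5.5],[2.5,0,9.5],[4.5,0,13.5],[5.5,0,16],[7,0,19],[7,0,19]],"rotation":[[0,0,0],[0,0,0],[0,0,0],[0,0,0],[0,0,0],[0,0,0]],"grip":[0,0,0,0,0,0]}' 20;python3 - <<'E'
from rel import *
st()
E
```

```text
time: 12.68
ee_pos: [0.6943, 0.0066, 0.124]
eef_rot: [0.339, 0.076, 0.937, -0.028]
wrist_force: [-0.5, -0.3, 0.2]
opening: -0.0001
grip_force: 0.0
t 12.68 shk [ 8.46e-02 -1.00e-04  1.24e-01] z [ 0.631 -0.104 -0.769] F [-0.55 -0.35  0.23] open -0.0001 gf 0.0
```

```bash
python3 -m jog '{"translation":[[0.6,0,0.8],[1.3,0,1.5],[1.3,0,1.5]],"rotation":[[0,0,0],[0,0,0],[0,0,0]],"grip":[0,0,0]}' 20; python3 -m jog '{"translation":[[0,0,-15],[0,0,-60],[0,0,-120],[0,0,-180],[0,0,-220],[0,0,-220]],"rotation":[[0,0,0],[0,0,0],[0,0,0],[0,0,0],[0,0,0],[0,0,0]],"grip":[0,0,0,0,0,0]}' 20;python3 - <<'E'
from rel import *
st()
c=cam('side')
f=lambda p:((proj(c,shk(p,TH))-[280,155])*8).round(0).tolist()
d=latch(0,0);print({k:f(v) for k,v in d.items() if k!='g'}, 'lip top hinge side',f([[-.028,y,.125] for y in(-.013,.013)]),'seat',f([[-.0305,y,.1155] for y in(-.02,.02)]))
a=c['pixels'][155:225,280:375]; cv2.imwrite('pics/c8.png',cv2.resize(a[:,:,::-1],(760,560),interpolation=2))
E
```

```text
time: 13.05
ee_pos: [0.6944, 0.0068, 0.1235]
eef_rot: [0.34, 0.076, 0.937, -0.028]
wrist_force: [-2.5, -0.4, 7.0]
opening: 0.0002
grip_force: 2.9
time: 13.8
ee_pos: [0.5542, 0.0305, 0.2945]
eef_rot: [0.342, 0.075, 0.936, -0.03]
wrist_force: [0.7, 0.5, 0.8]
opening: 0.0002
grip_force: 0.0
t 13.8 shk [-0.0575  0.001   0.2945] z [ 0.635 -0.106 -0.765] F [0.67 0.52 0.85] open 0.0002 gf 0.0
{'tip': [[641.0, 259.0]], 'bp': [[455.0, 286.0]], 'bar': [[241.0, 308.0]], 'pull': [[189.0, 259.0]]} lip top hinge side [[241.0, 298.0], [229.0, 252.0]] seat [[237.0, 337.0], [218.0, 267.0]]
```

View pics/c8.png

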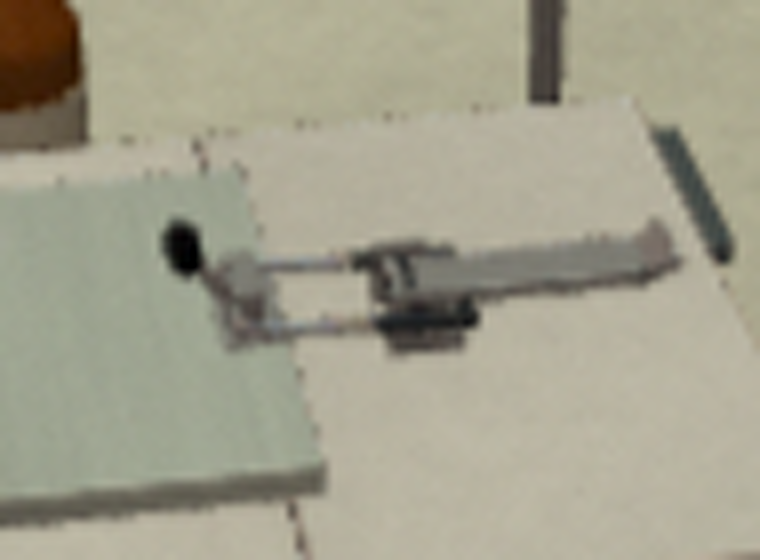

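The lever lies flat with its tip at (665,258). The bar is drawn against the keeper with the pull at (183,247), which matches the model of the clamped state. The robot is clear, so I hand the job in.

```bash
python3 -c "
from plant import bot
print(bot.job_done())"
```

```text
the job is handed in; nothing more can be done
None
```

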